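Close a sample jar and hold it hovering over the balance pan

ROBOT

A 6-joint arm with a two-finger parallel gripper is mounted at the origin on a cart in front of the work surface, level with it; the furniture and walls round the work are solid. World frame = base frame: x ahead of the robot, y to its left, z up, the work surface at z = 0. Lengths are in mm, angles in rad, forces in N, time in s.
With the tool pointing down it reaches from about 275 to 825 mm from the base axis. Payload 5.2 kg.
Tool frame: the origin (TCP) lies at the very end of the fingers, on their centre line; the grasp point (between the pads) lies 19 mm behind it; z points along the fingers, y is the line along which they close (so a half turn about z gives the same grasp; the last joint's range is limited). The gripper opens to 93 mm and grips with 3 to 60 N. Pads are 15 mm wide; open, the fingers measure 128 mm over their backs; the gripper's body (75 mm by 188 mm) begins 65 mm behind the grasp point.
Start: joints at [-1.403, 0.259, 1.535, -0, 1.348, -0.203], TCP at [199.319, -512.618, 218.653] pointing down, gripper open.
Joint ranges: [-3.14, 3.14], [-0.91, 2.08], [0.19, 2.58], [-1.22, 4.36], [0.22, 2.71], [-3.12, 3.12]. Speed limits (rad/s): [2.57, 2.57, 3.14, 3.14, 3.14, 3.14].

INTERFACE

Orientations are given as [roll, pitch, yaw] about the fixed x, y, z axes, in that order (R = Rz(yaw) Ry(pitch) Rx(roll)).
In Python, from bench import robot gives the robot as it stands. Calls block until the motion is done:
- robot.move_ptp(position, orientation): joint-space move of the TCP to a pose.
- robot.move_linear(position, ori=None, speed=150, f_stop=None): straight line of the TCP; ori=None keeps the orientation; speed is the mean speed in mm/s. With f_stop (N) it stops when the force on the tool has changed by that much, and returns True; else False.
- robot.move_j(angles): joint-space move.
- robot.move_gripper(opening): opening from 0.0 (shut) to 1.0 (fully open); the grip force is fixed at half the most; returns when the fingers have stopped.
- robot.sleep(seconds).
- robot.inverse_kinematics(position, orientation): joint angles nearest the present ones, or None.
- robot.get_image(name): name is "scene" or "top" or "wrist"; returns a dict with "img" (400x640x3 uint8, blue, green, red), "fovy" (degrees; the focal length in pixels is half the picture's height over the tangent of half this angle, whatever the lens; pixels are square), "cx", "cy" (the principal point, pixels), "eye" and "orientation" of the camera in the world. Camera axes: x right, y down, z forward; pixel columns grow to the right and rows downward; lengths in mm; the calibration is good to about 2 mm. A picture is of the moment at which its call begins. There is no depth.
A pose or a line that the arm cannot do raises robot.MotionError and nothing moves.
- robot.hand_in(): hands the job in; it is judged then, once.
Readings, each from a call of its own:
- robot.current_t(): time.
- robot.current_qpos(): joint angles.
- robot.current_joint_vel(): joint speeds.
- robot.current_joint_efforts(): joint torques, N m.
- robot.current_tcp_pos(): TCP position.
- robot.current_eef_rot(): TCP orientation.
- robot.current_contact_force(): force on the tool from outside, world axes, zero at the start.
- robot.current_ft_torque(): the same for the moment, N m.
- robot.current_gripper_width(): opening from 0.0 (shut) to 1.0 (fully open).
- robot.current_finger_force(): force on a finger pad.
Only numpy, scipy, OpenCV 4.12 (cv2) and the standard library are available. Lean on these libraries where they do the work, as an engineer would, in place of code of your own. Each camera call takes 0.05 s, during which the arm holds its last target. There are 200 camera calls.

TASK

Twist the screw cap of the square sample jar clockwise until it is fully shut while the jar stands in its nest, then lift the jar out and carry it over the top of the steel screen to the balance. Finish holding it still and upright about 1 cm above the pan, inside the rim, centred on the pan and with its sides parallel to the pan's sides; do not put it down or let go. Never let anything touch the screen or the balance, and leave the two weights and the sticky pad where they are.

Things in the scene. Friction and masses are not known exactly. Their poses are not given: they have to be found in the camera images.
- jar: Square white plastic sample jar, 52x52x54 mm with a short neck and the black screw cap on top; 100 mm tall in all, about 0.26 kg. Origin: centre of its underside; z up; x and y are square to its sides. It stands in the nest, its underside 8 mm above the bench.
- cap (a joint): Captive black screw cap of the jar, turning about the jar's vertical axis (rad). 0 = fully shut, at a hard stop; it grows as the cap is unscrewed anticlockwise seen from above, up to 1.5. Starts 0.7 to 1.3 open, turns stiffly (about 0.12 N m), stays where it is left and does not rise. Shut, its grip bar lies parallel to the jar's x axis, so to two of its sides.
- cap_grip (a point): Middle of the upper edge of the cap's grip bar, 100 mm above the jar's underside. x runs along the bar, y across it. The bar is upright, 46 mm long, 12 mm thick, from 74 to 100 mm above the jar's underside; below it the cap's round skirt, 47 mm in diameter, from 59 to 74 mm.
- nest: Fixed aluminium nest for the jar: 104 mm square plate 8 mm thick with a square pocket, 55 mm inside, its four walls reaching 28 mm above the bench. Origin: centre of its underside, on the bench; the jar's and the nest's sides are parallel at the start (within the 1.5 mm play on each side).
- balance: Fixed small white bench balance, 160 (x) x 124 (y) mm, with a square steel pan and a low square rim round it; display at its -x end. Origin: centre of its underside, on the bench, x and y along its sides. It and the nest may change places.
- pan_centre (a point): Centre of the top face of the balance's pan, 42 mm above the bench and 18 mm along +x from the balance's origin; axes parallel to the balance's. The pan is 80 mm square, sides along x and y; the rim round it is 100 mm square inside, 108 mm outside, its top 22 mm above the pan (64 mm above the bench).
- screen: Fixed upright steel screen between nest and balance: 230 mm long (its x), 4 mm sheet with an 8 mm rounded top edge, top at 114 mm above the bench, on a flat foot 60 mm wide (its y). Origin: middle of its foot's underside, on the bench.
- weight_200: Loose brass check weight with knob, 33 mm in diameter, 42 mm tall; origin at its underside. A bystander.
- weight_100: Loose bright steel check weight with knob, 27 mm in diameter, 35 mm tall; origin at its underside. A bystander.
- sticky_pad: Loose yellow sticky-note pad, 76x76x9 mm; origin at its underside. A bystander.

How it is judged:
By the outcome, as a careful person would: the job done as asked, in the order asked, and still so for the second after the job is handed in, while the arm keeps its last pose, push and grip.
It also fails if it takes over 48 s, if anything falls off the work surface, if the arm or the gripper's body presses on something with over 40 N, if the wrist force passes 120 N, or if a joint passes its speed limit or range.

## Working session

There is one attempt and no reset: what is moved stays moved. The work goes in short steps, each a Python script; the robot and the scene stay as the last script left them, time stands still between calls to the robot, and variables do not carry over. Pictures are saved under pics/ and viewed, at most 13 in all, crops included, and the job is handed in when it is done.

```bash
mkdir -p pics; ls
python3 - <<'E'
from bench import robot
import cv2
for n in ("scene","top","wrist"):
    d=robot.get_image(n); cv2.imwrite(f"pics/{n}0.png",d["img"]); print(n,d["fovy"],d["cx"],d["cy"],d["eye"],d["orientation"],d.keys())
print(robot.current_t(),robot.current_eef_rot())
E
```

```text
bench.py
pics
scene 51.3690948438743 313.26176141156407 202.66696092289612 [1034.86308932  -28.24488755  826.32989898] [-2.58132314  0.00799348  1.31732935] dict_keys(['img', 'fovy', 'cx', 'cy', 'eye', 'orientation'])
top 44.179262048259744 323.71138869833874 196.41223387944265 [476.42812142  59.67448924 992.79135661] [-3.03555613e+00 -1.24473180e-03 -1.57567800e+00] dict_keys(['img', 'fovy', 'cx', 'cy', 'eye', 'orientation'])
wrist 69.66173829390954 320.3130105451852 201.79138331427075 [ 268.05734561 -485.30340036  384.51310195] [ 2.86878546e+00  8.11557246e-04 -1.20104623e+00] dict_keys(['img', 'fovy', 'cx', 'cy', 'eye', 'orientation'])
0.15 [-3.14021224e+00 -2.84783859e-04  3.70787249e-01]
```

View pics/top0.png

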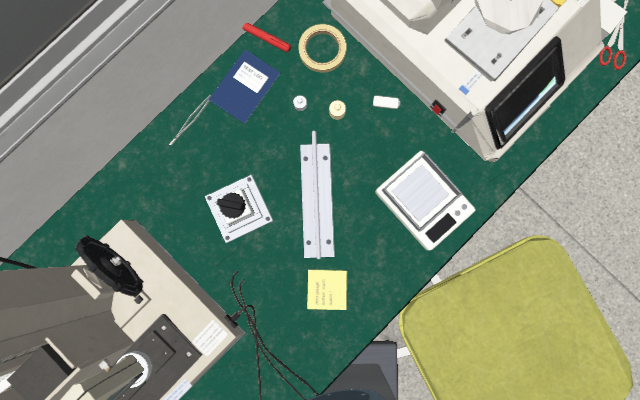

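View pics/scene0.png

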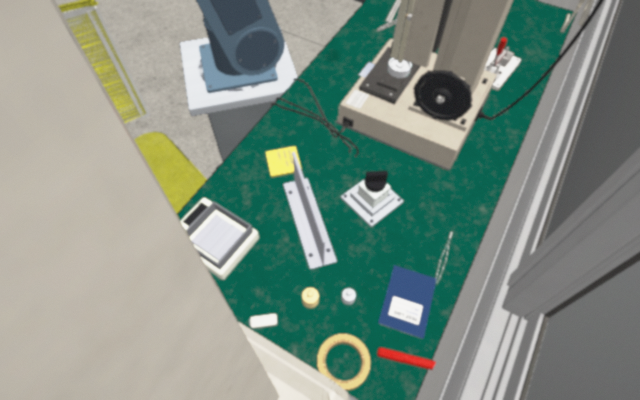

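Top view: the nest with jar and black cap is at about (237,208). The screen runs (313,132)–(318,257), and the pan is at about (421,188) with the balance display at (440,226). The weights are at (300,102) and (337,110), and the pad is at (327,290). The scene view is blurred but agrees.

```bash
cat > h.py <<'E'
from bench import robot
import cv2, numpy as np
from scipy.spatial.transform import Rotation as Rn
def ray(d,uv):
    f=200/np.tan(np.radians(d["fovy"])/2)
    v=np.array([(uv[0]-d["cx"])/f,(uv[1]-d["cy"])/f,1.])
    return np.array(d["eye"]),Rn.from_euler("xyz",d["orientation"]).as_matrix()@v
def onz(d,uv,z):
    e,v=ray(d,uv); return (e+v*(z-e[2])/v[2])
def tri(obs):
    A=np.zeros((3,3));b=np.zeros(3)
    for d,uv in obs:
        e,v=ray(d,uv);v=v/np.linalg.norm(v);P=np.eye(3)-np.outer(v,v);A+=P;b+=P@e
    p=np.linalg.solve(A,b)
    return p
def proj(d,p):
    f=200/np.tan(np.radians(d["fovy"])/2)
    q=Rn.from_euler("xyz",d["orientation"]).as_matrix().T@(np.array(p)-d["eye"])
    return np.array([d["cx"]+f*q[0]/q[2],d["cy"]+f*q[1]/q[2]])
E
python3 - <<'E'
from h import *
np.set_printoptions(precision=1,suppress=True)
d=robot.get_image("top")
for n,uv,z in [("nestTL",(205,192),8),("nestTR",(256,176),8),("nestBR",(272,223),8),("nestBL",(223,242),8),("cap",(232,205),108),("screenA",(314,132),114),("screenB",(318,257),114),("pan",(421,188),42),("w1",(300,102),20),("w2",(337,110),20),("pad",(327,290),9),("balTop",(422,151),40),("balR",(475,209),40),("balL",(376,191),40),("balBot",(429,250),40),("boxL",(330,5),150),("boxB",(490,160),150),("micR",(240,340),100),("micT",(125,222),100)]:
    print(n,onz(d,uv,z))
w=robot.get_image("wrist")
R=Rn.from_euler("xyz",robot.current_eef_rot()).as_matrix()
print(R.T@(w["eye"]-robot.current_tcp_pos())); print(R.T@Rn.from_euler("xyz",w["orientation"]).as_matrix())
E
```

```text
nestTL [591.3 296.6   8. ]
nestTR [623.3 194.4   8. ]
nestBR [528.3 161.5   8. ]
nestBL [491.  258.8   8. ]
cap [555.8 223.4 108. ]
screenA [687.8  75.2 114. ]
screenB [462.2  68.8 114. ]
pan [ 593.2 -131.2   42. ]
w1 [772.6 105.1  20. ]
w2 [755.6  30.2  20. ]
pad [395.9  52.4   9. ]
balTop [ 666.6 -135.5   40. ]
balR [ 551.9 -235.4   40. ]
balL [587.9 -43.9  40. ]
balBot [ 473.3 -143.9   40. ]
boxL [911.4  45.2 150. ]
boxB [ 628.3 -230.5  150. ]
micR [317.  207.2 100. ]
micT [526.6 418.2 100. ]
[  73.9   -0.4 -166.5]
[[-0.  -1.  -0.3]
 [ 1.  -0.   0. ]
 [-0.  -0.3  1. ]]
```

Run:
```python
import cv2,numpy as np
a=cv2.imread("pics/top0.png")[0:260,320:640]; b=cv2.imread("pics/wrist0.png")
a=cv2.resize(a,None,fx=1.45,fy=1.45,interpolation=cv2.INTER_CUBIC);b=cv2.resize(b,(330,206))
o=np.zeros((600,800,3),np.uint8);o[:377,:464]=a;o[:206,466:796]=b
s=cv2.imread("pics/scene0.png");o[380:600,:352]=cv2.resize(s,(352,220))
cv2.imwrite("pics/c1.png",o)
```

```text
(no output)
```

View pics/c1.png

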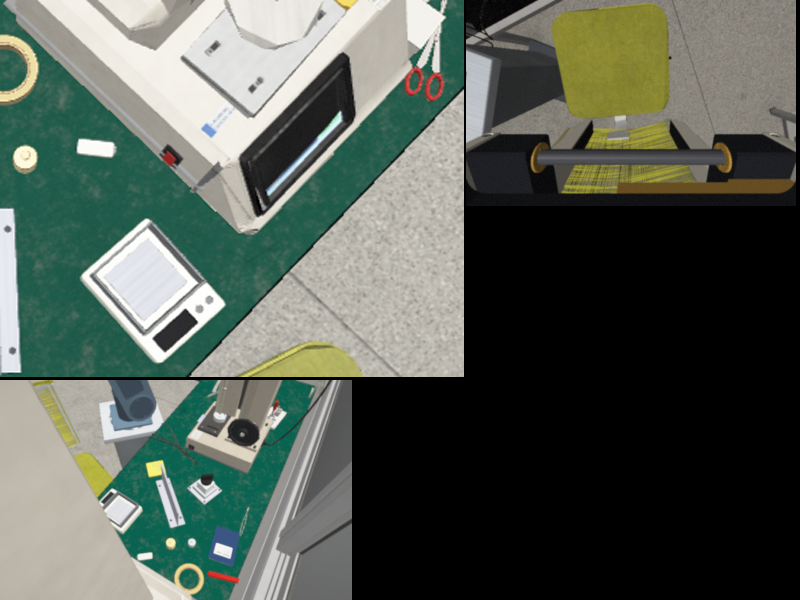

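The wrist view shows the fingers below about row 260, so the area above that is free. The analyser's wall stands beside the balance, its bench edge running (489,160)–(368,59) in the top view.

Run:
```python
from h import *
np.set_printoptions(precision=3,suppress=True)
d=robot.get_image("top")
A=onz(d,(489,160),0)[:2];B=onz(d,(368,59),0)[:2];P=np.array([593,-131.])
n=np.array([-(B-A)[1],(B-A)[0]]);n/=np.linalg.norm(n);print(A,B,"wall dist",(P-A)@n, np.arctan2(*(B-A)[::-1]))
pan=np.array([590,-131.]);jar=np.array([556,223.])
def view(t,yaw,z,name,off=15):
    p=t-off*np.array([np.cos(yaw),np.sin(yaw)])
    robot.move_ptp([p[0],p[1],z],[np.pi,0,yaw]); robot.sleep(.2)
    w=robot.get_image("wrist");cv2.imwrite(f"pics/{name}.png",w["img"]);np.save(f"{name}.npy",w,allow_pickle=True)
    print(name,robot.current_t(),robot.current_qpos(),robot.current_contact_force())
robot.move_ptp([400,-120,330],[np.pi,0,2.29])
view(pan,2.29,270,"p1",25)
view(pan,2.9,270,"p2",25)
robot.move_ptp([450,100,330],[np.pi,0,1.6])
view(jar,1.5,260,"n1")
view(jar,.4,260,"n2")
o=np.vstack([np.hstack([cv2.resize(cv2.imread(f"pics/{n}.png"),(400,250)) for n in r]) for r in (("p1","p2"),("n1","n2"))])
cv2.imwrite("pics/m1.png",o)
```

```text
[ 655.292 -280.109] [870.211 -35.968] wall dist 145.28128631362443 0.8489668247205788
p1 3.0917 [-0.421  0.366  1.257 -0.     1.517 -1.14 ] [-0.099 -0.123  0.666]
p2 3.9583 [-0.397  0.378  1.243 -0.     1.521 -1.725] [ 0.521 -0.352 -0.286]
n1 6.3917 [ 0.169  0.31   1.36  -0.     1.469  0.241] [ 0.737 -0.373 -0.22 ]
n2 7.6833 [ 0.19   0.297  1.382 -0.     1.463  1.36 ] [ 0.541 -0.135 -0.542]
```
View pics/m1.png

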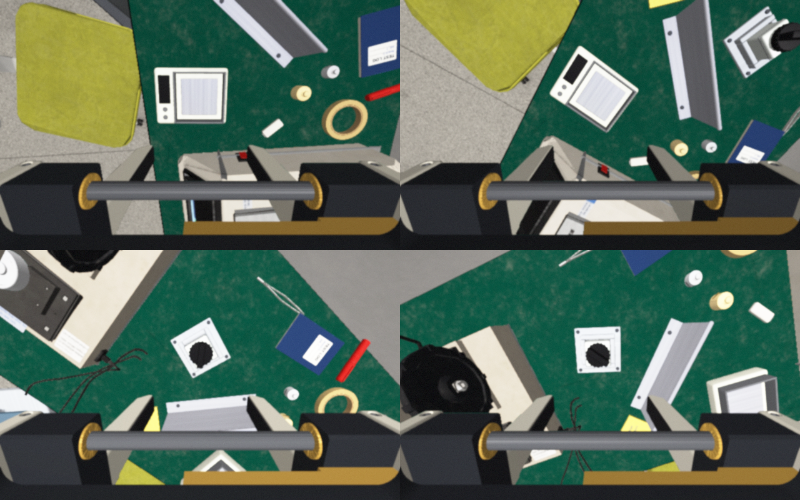

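The mosaic (scale 0.625) shows the pan level in p1 at about (201,97) and turned in p2 at about (600,90). The nest and jar are in n1 at (200,350) and n2 at (598,352). I'll segment them next.

Run:
```python
import cv2,numpy as np
def c(n,x,y,w,h,f):
    return cv2.resize(cv2.imread(f"pics/{n}.png")[y:y+h,x:x+w],None,fx=f,fy=f,interpolation=cv2.INTER_CUBIC)
o=np.vstack([np.hstack([c("n1",270,105,100,75,4),c("n2",265,105,100,75,4)]),np.hstack([c("p1",240,100,133,100,3)[:,:399],np.zeros((300,1,3),np.uint8),c("p2",240,90,133,100,3)[:,:399],np.zeros((300,1,3),np.uint8)])])
cv2.imwrite("pics/m2.png",o);print(o.shape)
```

```text
(600, 800, 3)
```

View pics/m2.png

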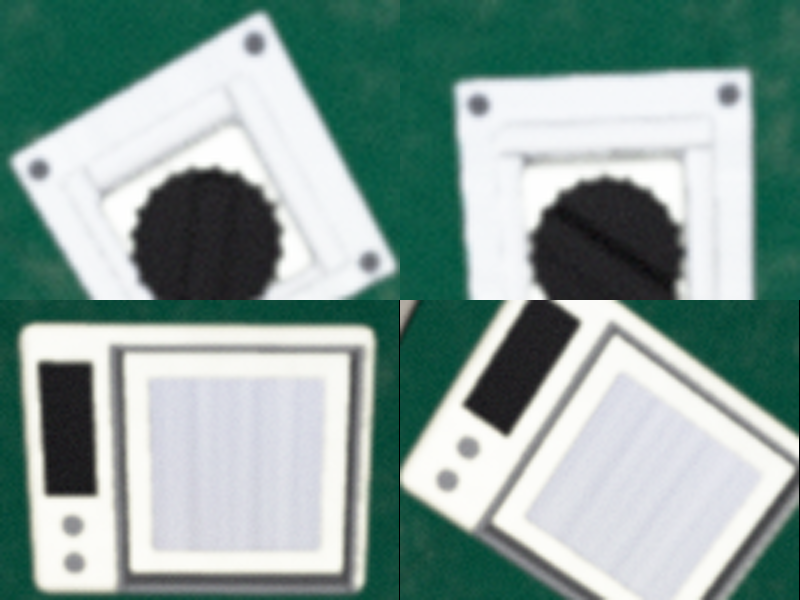

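The n1 and n2 crops show the cap's bar faintly: near vertical in n1, and about −32° in n2, falling to the right. In p1 and p2 the bluish pan is cleanly separable from the white tray. Now measuring with masks.

```bash
cat > m.py <<'E'
from h import *
np.set_printoptions(precision=2,suppress=True)
def ld(n): return np.load(f"{n}.npy",allow_pickle=True).item()
def blob(mask,near,amin=200):
    n,l,s,c=cv2.connectedComponentsWithStats(mask.astype(np.uint8))
    k=min((i for i in range(1,n) if s[i,4]>amin),key=lambda i:np.hypot(*(c[i]-near)))
    return (l==k),c[k]
def quad(m):
    ct=max(cv2.findContours(m.astype(np.uint8),cv2.RETR_EXTERNAL,cv2.CHAIN_APPROX_NONE)[0],key=cv2.contourArea)
    h=cv2.convexHull(ct); P=cv2.boxPoints(cv2.minAreaRect(h))
    pts=ct[:,0].astype(float); c=pts.mean(0); L=[]
    for i in range(4):          # refine each side by line fit
        a,b=P[i],P[(i+1)%4];t=(b-a)/np.linalg.norm(b-a);w=np.linalg.norm(b-a)
        s=(pts-a)@t;e=np.abs((pts-a)@np.array([-t[1],t[0]]))
        q=pts[(s>.15*w)&(s<.85*w)&(e<5)].astype(np.float32)
        L.append(cv2.fitLine(q,cv2.DIST_HUBER,0,.01,.01).ravel())
    C=[]
    for i in range(4):
        (vx,vy,x,y),(ux,uy,X,Y)=L[i-1],L[i]
        k=np.linalg.solve([[vx,-ux],[vy,-uy]],[X-x,Y-y]);C.append([x+k[0]*vx,y+k[0]*vy])
    return np.array(C)
def sq(C3):
    c=C3[:,:2].mean(0);d=np.roll(C3[:,:2],-1,0)-C3[:,:2];a=np.arctan2(d[:,1],d[:,0])
    return c,np.angle(np.exp(4j*a).sum())/4,np.linalg.norm(d,axis=1)
def panmask(d):
    i=cv2.GaussianBlur(d["img"],(3,3),0).astype(int);return (i[...,0]-i[...,2]>8)&(i[...,2]>150)
def nestmask(d):
    i=cv2.GaussianBlur(d["img"],(3,3),0).astype(int);return (i[...,1]-i[...,2]<35)
E
python3 - <<'E'
from m import *
for nm,ns,near,f,z in (("pan",("p1","p2"),[(322,155),(320,150)],panmask,42),("nest",("n1","n2"),[(320,165),(317,165)],nestmask,8)):
    Q=[];D=[ld(n) for n in ns]
    for d,c in zip(D,near):
        m,cc=blob(f(d),c,500); q=quad(m); Q.append(q)
        print(nm,"area",m.sum(),"ctr",cc,*sq(np.array([onz(d,u,z) for u in q])))
    c=[np.array([onz(d,u,z) for u in q]) for d,q in zip(D,Q)]
    o=[min(range(4),key=lambda j:np.linalg.norm(c[1][j]-c[0][i])) for i in range(4)]
    T=np.array([tri([(D[0],Q[0][i]),(D[1],Q[1][o[i]])]) for i in range(4)]);print(T,T.mean(0))
out=[]
for n,c in (("n1",(320,165)),("n2",(317,165))):
    d=ld(n);g=d["img"].max(2);m,cc=blob(g<75,c,300);out.append((d,cc))
    ys,xs=np.nonzero(m);print(n,"cap",cc,(xs.min()+xs.max())/2,(ys.min()+ys.max())/2,onz(d,cc,90)[:2],g[m].min(),g[m].max())
    x,y=map(int,cc);r=cv2.resize(d["img"][y-26:y+26,x-26:x+26].mean(2),(400,400),interpolation=cv2.INTER_CUBIC)
    cv2.imwrite(f"pics/s_{n}.png",np.clip((r-15)*6,0,255))
print(tri([(d,c) for d,c in out]))
cv2.imwrite("pics/s.png",np.hstack([cv2.imread("pics/s_n1.png"),cv2.imread("pics/s_n2.png")]))
E
```

```text
pan area 2783 ctr [318.78 152.12] [ 582.63 -128.27] 0.7272086163740048 [74.76 69.32 72.18 72.56]
pan area 2019 ctr [323.15 147.65] [ 582.58 -129.26] 0.6990752704089074 [70.21 74.39 70.1  70.74]
[[ 530.94 -126.38   37.9 ]
 [ 589.84  -76.71   24.28]
 [ 639.32 -133.84    9.71]
 [ 578.21 -177.45   51.23]] [ 584.58 -128.6    30.78]
nest area 5321 ctr [320.93 156.75] [557.36 229.19] 0.43882858431633104 [104.77 104.64 104.78 105.13]
nest area 5337 ctr [316.96 158.93] [557.77 228.95] 0.4372307266392885 [105.37 105.78 103.89 104.37]
[[486.14 254.05  -0.01]
 [582.62 298.8    7.09]
 [628.24 202.9    1.5 ]
 [532.43 160.17  10.73]] [557.36 228.98   4.83]
n1 cap [321.15 166.16] 321.5 168.0 [557.2  230.31] 26 72
n2 cap [316.57 168.39] 316.0 168.0 [559.32 229.25] 14 74
[557.24 228.45  76.88][ WARN:0@0.093] global loadsave.cpp:1063 imwrite_ Unsupported depth image for selected encoder is fallbacked to CV_8U.
```

View pics/s.png

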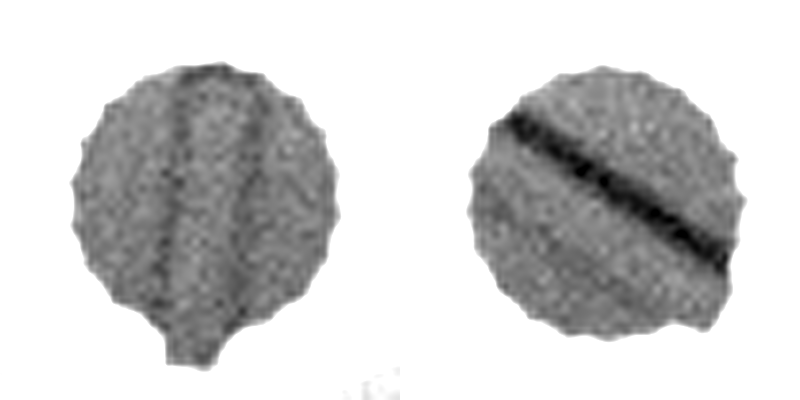

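The stretched crops show the bar clearly. In n1 its axis runs from about (221,85) to (190,365). In n2 its dark side runs (512,120)–(727,262), which is (112,120)–(327,262) in its own crop.

Run:
```python
from m import *
for n,cc,a,b in (("n1",(321,166),(221,85),(190,365)),("n2",(316,168),(112,120),(327,262))):
    d=ld(n);f=lambda p:np.array(p)/400*52-.4+np.array(cc)-26
    A,B=onz(d,f(a),108),onz(d,f(b),108);v=(A-B)[:2];an=np.arctan2(v[1],v[0])%np.pi
    print(n,"bar",an,"len",np.linalg.norm(v),"mid",(A+B)/2,"open",[(an-.438-k*np.pi/2) for k in(0,1,-1)])
D=[ld(n) for n in("p1","p2")];Q=[]
for d,c in zip(D,((319,152),(323,148))):
    for th in (4,6,8):
        i=cv2.GaussianBlur(cv2.medianBlur(d["img"],3),(3,3),0).astype(int)
        m,cc=blob((i[...,0]-i[...,2]>th)&(i[...,2]>140),c,500)
        m=cv2.morphologyEx(m.astype(np.uint8),cv2.MORPH_OPEN,np.ones((7,7)));q=quad(m);print(th,m.sum(),*sq(np.array([onz(d,u,42) for u in q])))
        if th==6: Q.append(q)
    g=d["img"].mean(2).astype(int);
    print(q.round(1).tolist())
ctr=[]
for q in Q:
    k=np.linalg.solve(np.c_[q[2]-q[0],q[1]-q[3]],q[1]-q[0]);ctr.append(q[0]+k[0]*(q[2]-q[0]))
print(tri(list(zip(D,ctr))),[onz(d,u,42) for d,u in zip(D,ctr)])
```

```text
n1 bar 1.3892041632211525 len 41.34255337880415 mid [557.17 229.67 108.  ] open [np.float64(0.9512041632211525), np.float64(-0.619592163573744), np.float64(2.5220004900160493)]
n2 bar 1.3839988862231354 len 37.28802343752664 mid [564.71 229.24 108.  ] open [np.float64(0.9459988862231354), np.float64(-0.6247974405717611), np.float64(2.5167952130180318)]
4 3133 [ 583.79 -129.86] 0.7118685440856665 [77.1  74.9  73.84 74.83]
6 3043 [ 583.35 -129.3 ] 0.7209258004816137 [75.87 73.43 72.87 73.42]
8 2635 [ 582.13 -127.69] 0.6906043868405729 [75.03 69.6  70.77 66.93]
[[290.5, 126.69999694824219], [346.70001220703125, 128.1999969482422], [343.5, 179.39999389648438], [293.0, 176.1999969482422]]
4 3139 [ 583.51 -129.8 ] 0.7126013151619868 [75.68 76.   74.39 75.28]
6 2930 [ 583.16 -129.36] 0.727288077792914 [75.47 75.86 70.32 72.97]
8 1250 [ 573.34 -118.96] 0.686378186015898 [42.95 73.56 33.03 69.58]
[[295.1000061035156, 143.60000610351562], [313.70001220703125, 116.69999694824219], [356.70001220703125, 151.1999969482422], [339.6000061035156, 168.60000610351562]]
[ 582.87 -128.6    56.43] [array([ 583.83, -129.86,   42.  ]), array([ 584.63, -129.02,   42.  ])]
```

Run:
```python
from m import *
X,Y=557.4,229.0
robot.move_ptp([X,Y,150],[np.pi,0,1.386])
print("stop",robot.move_linear([X,Y,84.5],speed=70,f_stop=8)); f0=np.array(robot.current_ft_torque())
robot.move_gripper(0.0); print(robot.current_tcp_pos(),"w",robot.current_gripper_width(),robot.current_finger_force(),robot.current_contact_force())
def st(l): print(l,round(robot.current_t(),2),"q6",round(robot.current_qpos()[5],3),"yaw",round(robot.current_eef_rot()[2],3),"F",np.array(robot.current_contact_force()),"T",np.array(robot.current_ft_torque())-f0)
st("grip")
q=np.array(robot.current_qpos())
for a in (.3,.6,.8,.86):
    q2=q.copy();q2[5]+=a;robot.move_j(q2);robot.sleep(.1);st(a)
```

```text
stop False
[557.44 229.01  84.43] w 0.12395124917781117 29.98283475637436 [ 0.84 -0.17 -1.14]
grip 10.92 q6 0.39 yaw 1.386 F [ 0.84 -0.17 -1.14] T [-0.09  0.    0.02]
0.3 11.41 q6 0.687 yaw 1.089 F [-0.32  0.   -1.55] T [ 0.04 -0.15 -0.01]
0.6 11.9 q6 0.986 yaw 0.79 F [ 1.14  0.26 -1.06] T [ 0.06 -0.06 -0.08]
0.8 12.31 q6 1.185 yaw 0.59 F [ 0.2   1.02 -0.5 ] T [ 0.14 -0.03 -0.01]
0.86 12.66 q6 1.247 yaw 0.528 F [ 1.23 -0.36  0.21] T [ 0.07 -0.13 -0.02]
```

Run:
```python
from m import *
def T(): return np.mean([robot.current_ft_torque()[2] for _ in range(10)]),np.mean([robot.current_joint_efforts()[5] for _ in range(10)])
q=np.array(robot.current_qpos());q0=.387
for k,a in enumerate((.90,.93,.96,.99,1.02,1.05,1.08)):
    q2=q.copy();q2[5]=q0+a;robot.move_j(q2);t=T();c=robot.current_qpos()[5]
    print(a,round(robot.current_t(),2),"T",np.round(t,3),"lag",round(q2[5]-c,4),np.array(robot.current_contact_force()),robot.current_gripper_width())
    if abs(t[0])>.5: break
d=robot.get_image("wrist");cv2.imwrite("pics/w3.png",d["img"]);np.save("w3.npy",d,allow_pickle=True)
```

```text
0.9 12.91 T [-0.03  0.12] lag 0.0019 [ 1.74  1.16 -1.19] 0.12450640647051946
0.93 13.16 T [0.01 0.12] lag 0.0015 [ 0.57 -0.61 -1.95] 0.1254334393079691
0.96 13.41 T [0.05 0.12] lag 0.0012 [ 0.9   1.   -1.99] 0.12620431010365313
0.99 13.66 T [0.03 0.12] lag 0.0012 [ 0.33  0.24 -1.1 ] 0.12944248273856312
1.02 13.91 T [0.22 0.28] lag 0.0014 [ 1.02  1.33 -3.01] 0.12825784179212718
1.05 14.16 T [0.51 0.62] lag 0.0016 [ 1.02  2.31 -1.4 ] 0.12599231359476434
```

View pics/w3.png

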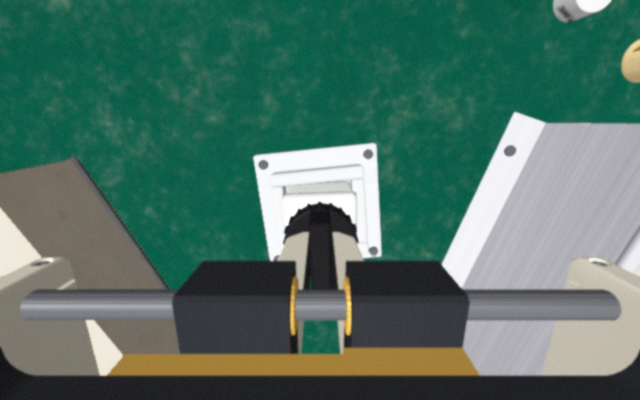

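Effort held at 0.12 N m (the cap's friction), then climbed to 0.62. That is the hard stop, so the cap is shut. The picture shows the jar still in its nest, with the bar between the fingers at about (320,240). Next: relax the twist, lift, and look at the jar in the hand.

Run:
```python
from m import *
q=np.array(robot.current_qpos());q[5]-=.06;robot.move_j(q)
p=robot.current_tcp_pos();print("T6",robot.current_joint_efforts()[5],robot.current_eef_rot(),robot.current_contact_force())
robot.move_linear([p[0],p[1],120],speed=50);print(robot.current_contact_force(),robot.current_ft_torque())
robot.move_linear([p[0],p[1],240],speed=100);robot.sleep(.3)
print(robot.current_t(),robot.current_contact_force(),robot.current_gripper_width(),robot.current_finger_force(),robot.current_tcp_pos(),robot.current_eef_rot())
d=robot.get_image("wrist");np.save("w4.npy",d,allow_pickle=True);cv2.imwrite("pics/w4.png",d["img"])
t=robot.get_image("top");np.save("t4.npy",t,allow_pickle=True);cv2.imwrite("pics/t4.png",t["img"])
a=cv2.resize(d["img"][150:280,220:420],(800,520),interpolation=cv2.INTER_CUBIC)
cv2.imwrite("pics/c4.png",a)
```

```text
T6 -0.16936272382736206 [3.14 0.   0.4 ] [ 1.19  0.41 -1.55]
[ 0.85  0.38 -3.1 ] [-0.01  0.04  0.02]
16.9667 [-0.32 -0.36 -2.73] 0.12760350284047203 29.981907606124878 [557.1  228.93 239.66] [-3.14  0.    0.4 ]
```

View pics/c4.png

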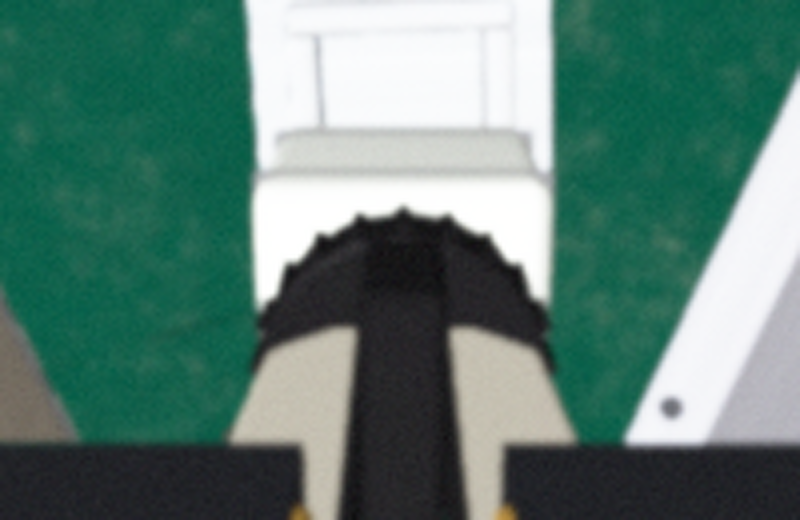

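The jar hangs square in the grip. Its shoulder edge runs level at crop (255,176)–(550,178), and the bar is centred between the fingers at x≈404. The −0.17 N m on backing off could have reopened the cap a hair, so I'll measure the jar-to-bar angle exactly.

Run:
```python
from m import *
d=ld("w4");g=cv2.GaussianBlur(d["img"],(3,3),0).astype(float)
def rowedge(c0,c1,r0,r1,rgt):
    P=[]
    for c in range(c0,c1):
        s=g[r0:r1,c,2];k=np.gradient(s);w=np.clip(k,0,None);i=w.argmax();j=slice(max(i-2,0),i+3);P.append((c,r0+(np.arange(len(s))[j]*w[j]).sum()/w[j].sum()))
    return np.float32(P)
P=rowedge(291,350,190,200,1)
vx,vy,x,y=cv2.fitLine(P,cv2.DIST_HUBER,0,.01,.01).ravel();res=np.abs((P-[x,y])@np.array([-vy,vx]));print("edge slope",vy/vx,"resid",res.mean())
tp=np.array(robot.current_tcp_pos());yaw=robot.current_eef_rot()[2];z=tp[2]-76.4+54
A=onz(d,(x-30*vx,y-30*vy),z);B=onz(d,(x+30*vx,y+30*vy),z);v=(B-A)[:2]
print("jar yaw-tool yaw",(np.arctan2(v[1],v[0])-yaw+np.pi/4)%(np.pi/2)-np.pi/4)
tx=np.array([np.cos(yaw),np.sin(yaw)]);ty=np.array([np.sin(yaw),-np.cos(yaw)])
M=((A+B)/2)[:2]-tp[:2];print("edge at tool x",M@tx)
# side limits of the shoulder (white vs green), several rows
for r in (200,205,210,215):
    s=g[r,:,2];L=[c for c in range(270,300) if s[c]<130<=s[c+1]];R=[c for c in range(340,370) if s[c]>=130>s[c+1]]
    f=lambda c:c+(130-s[c])/(s[c+1]-s[c])
    a,b=[(onz(d,(f(c),r),z)[:2]-tp[:2]) for c in (L[0],R[-1])];print(r,"y",a@ty,b@ty,"mid",(a@ty+b@ty)/2)
# bar edges: dark front face of bar between skirt parts
```

```text
edge slope -0.00012342959 resid 0.01546547
jar yaw-tool yaw -0.001137700257069607
edge at tool x 26.14980122866574
200 y -26.090710266563946 25.328327618624975 mid -0.3811913239694853
205 y -26.25858011616796 25.38975604238679 mid -0.43441203689058483
210 y -26.300975162502727 25.520586552980678 mid -0.39019430476102457
215 y -26.26394538073278 25.455101719431987 mid -0.4044218306503957
```

The jar is square to the tool within 0.001 rad and centred within 0.5 mm, which fits a shut cap. I'll check the pan against the top view, then carry the jar high over the screen.

Run:
```python
from m import *
def pq(d,c):
    i=cv2.GaussianBlur(cv2.medianBlur(d["img"],3),(3,3),0).astype(int)
    m,cc=blob((i[...,0]-i[...,2]>4)&(i[...,2]>140),c,500)
    q=quad(cv2.morphologyEx(m.astype(np.uint8),cv2.MORPH_OPEN,np.ones((7,7))))
    k=np.linalg.solve(np.c_[q[2]-q[0],q[1]-q[3]],q[1]-q[0]);return q,q[0]+k[0]*(q[2]-q[0])
O=[]
for n,c in (("p1",(319,152)),("p2",(323,148)),("t4",(421,188))):
    d=ld(n);q,u=pq(d,c);O.append((d,u));print(n,u,*sq(np.array([onz(d,a,42) for a in q])))
s=robot.get_image("scene");cv2.imwrite("pics/s4.png",s["img"])
print(tri(O),tri([O[0],O[2]]),tri([O[1],O[2]]),tri(O[:2]))
yaw=.712+np.pi/2
tx=np.array([np.cos(yaw),np.sin(yaw)]);ty=np.array([np.sin(yaw),-np.cos(yaw)])
t=np.array([583.8,-129.9])-.15*tx+.4*ty
p=robot.current_tcp_pos()
robot.move_linear([(p[0]+t[0])/2-30,(p[1]+t[1])/2,240],[np.pi,0,(.4+yaw)/2],speed=130)
robot.move_linear([t[0],t[1],240],[np.pi,0,yaw],speed=130);robot.sleep(.3)
print(robot.current_t(),robot.current_tcp_pos(),robot.current_eef_rot(),robot.current_gripper_width(),robot.current_contact_force())
d=robot.get_image("wrist");np.save("w5.npy",d,allow_pickle=True);cv2.imwrite("pics/w5.png",d["img"])
```

```text
p1 [318.34 155.81] [ 583.79 -129.86] 0.7118685440856665 [77.1  74.9  73.84 74.83]
p2 [320.63 154.9 ] [ 583.51 -129.8 ] 0.7126013151619868 [75.68 76.   74.39 75.28]
t4 [420.45 192.35] [ 585.12 -129.5 ] 0.7096016380666624 [78.92 77.39 76.36 77.58]
[ 584.21 -129.98   42.7 ] [ 584.8  -130.7    38.71] [ 584.12 -129.69   43.33] [ 583.54 -129.75   47.9 ]
20.5167 [ 584.19 -129.46  240.09] [3.14 0.   2.28] 0.1281969513495779 [ 0.66  0.43 -3.58]
```

View pics/w5.png

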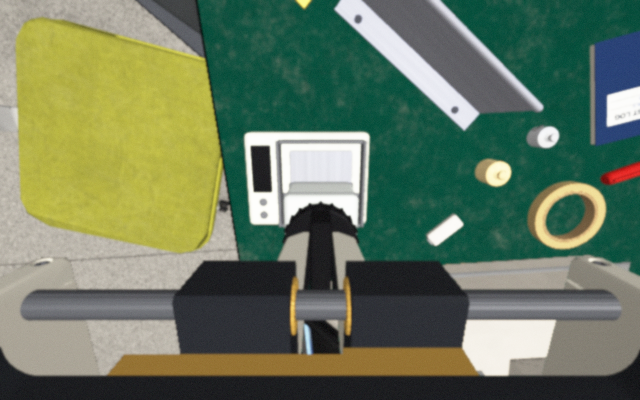

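The picture shows the jar above the balance, parallel to the rim, with the visible pan strip at (288–357,150–185). The three-view pan centre is (584.2,-130.0), z 42.7. I'll lower partway, check the offset in this view, then finish.

Run:
```python
from m import *
yaw=.712+np.pi/2
tx=np.array([np.cos(yaw),np.sin(yaw)]);ty=np.array([np.sin(yaw),-np.cos(yaw)])
t=np.array([584.2,-130.])-.15*tx+.4*ty
robot.move_linear([t[0],t[1],165],[np.pi,0,yaw],speed=100,f_stop=10);robot.sleep(.2)
d=robot.get_image("wrist");cv2.imwrite("pics/w6.png",d["img"]);tp=np.array(robot.current_tcp_pos())
i=cv2.GaussianBlur(cv2.medianBlur(d["img"],3),(3,3),0).astype(int)
m,cc=blob((i[...,0]-i[...,2]>4)&(i[...,2]>140),(320,150),200)
ys,xs=np.nonzero(m);print("pan px",xs.min(),xs.max(),ys.min(),ys.max())
for r in range(ys.min()+4,ys.max()-3,6):
    c=xs[ys==r];a,b=[onz(d,(u,r),42)[:2]-tp[:2] for u in(c.min()-.5,c.max()+.5)];print("row",r,"tool y",a@ty,b@ty,"mid",(a@ty+b@ty)/2)
top=[(c,ys[xs==c].min()-.5) for c in range(xs.min()+6,xs.max()-5)]
vx,vy,x,y=cv2.fitLine(np.float32(top),cv2.DIST_HUBER,0,.01,.01).ravel()
A,B=[onz(d,(x+k*vx,y+k*vy),42)[:2] for k in(-20,20)];v=B-A
print("far edge at tool x",((A+B)/2-tp[:2])@tx,"yaw err",(np.arctan2(v[1],v[0])-yaw+np.pi/4)%(np.pi/2)-np.pi/4)
print(robot.current_t(),tp,robot.current_contact_force())
c=cv2.resize(d["img"][100:270,210:430],(800,600));cv2.imwrite("pics/c6.png",c)
```

```text
pan px 283 358 158 192
row 162 tool y -38.95602714629657 37.82287246579734 mid -0.5665773402496157
row 168 tool y -39.18167372814278 37.021841238574225 mid -1.079916244784279
row 174 tool y -38.388473931390315 37.23394297859157 mid -0.5772654763993721
row 180 tool y -38.6134463199361 37.448510894563924 mid -0.5824677126860891
row 186 tool y -38.84104862194527 36.63124546600382 mid -1.1049015779707254
far edge at tool x 39.909825014208316 yaw err -0.0012457049230767403
21.7167 [ 584.93 -129.98  165.67] [-0.38 -0.18 -2.43]
```

View pics/c6.png

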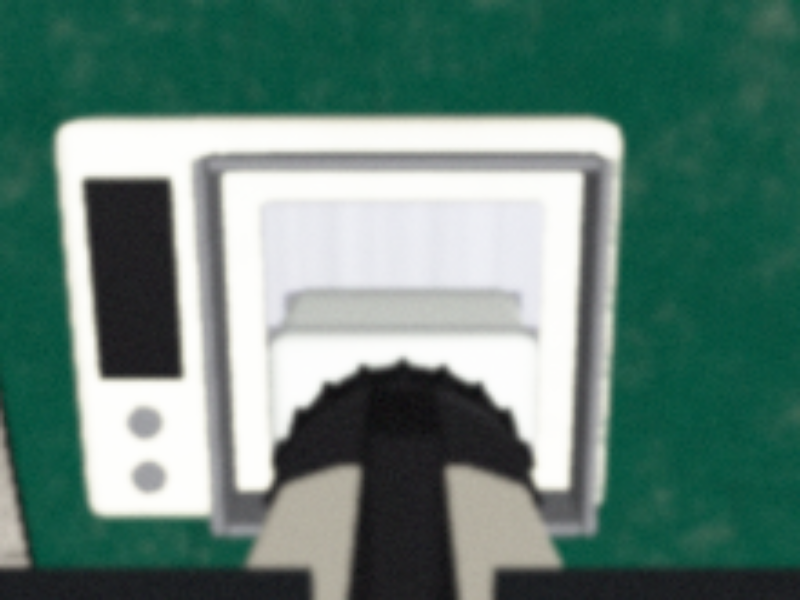

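The crop shows the pan, rim and jar parallel and centred: pan mid is −0.8 against the jar's −0.4 mm, and the far edge is at 39.9 mm. Lowering to the end height.

Run:
```python
from m import *
p=robot.current_tcp_pos();yaw=.712+np.pi/2
print(robot.move_linear([584.5,-129.8,128.6],[np.pi,0,yaw],speed=40,f_stop=8));robot.sleep(.8)
print(robot.current_t(),robot.current_tcp_pos(),robot.current_eef_rot(),robot.current_contact_force(),robot.current_gripper_width(),np.abs(robot.current_joint_vel()).max())
s=robot.get_image("scene")["img"];w=robot.get_image("wrist")["img"]
o=np.vstack([np.hstack([cv2.resize(w[110:270,200:440],(450,300)),cv2.resize(s[180:280,160:277],(350,300))]),np.hstack([cv2.resize(robot.get_image("top")["img"],(480,300)),np.zeros((300,320,3),np.uint8)])])
cv2.imwrite("pics/f.png",o)
```

```text
False
23.575 [ 584.48 -129.78  128.59] [-3.14 -0.    2.28] [-0.16  0.56 -2.46] 0.12714826465601217 0.0015013639187919296
```

View pics/f.png

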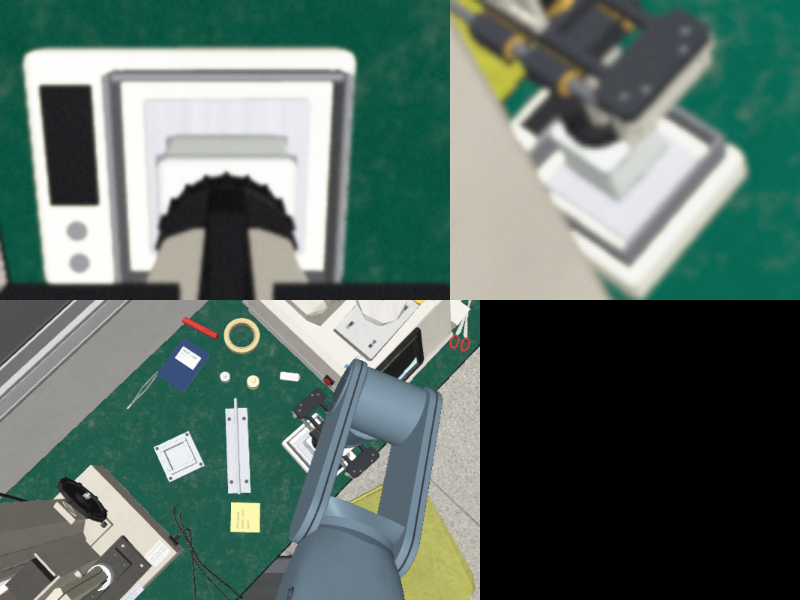

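The jar is held over the pan inside the rim, square and centred. The nest is empty and the weights and pad are where they were, so I'm handing in.

```bash
python3 -c "
from bench import robot
print(robot.hand_in())"
```

```text
the job is handed in; nothing more can be done
None
```

I handed the job in at about 24 s: the cap was twisted to its hard stop in the nest (a slight back-off before lifting may have loosened it by up to about 0.01 rad), and the jar is held still about 1 cm above the pan, centred to about 1 mm and square to its sides; the screen and balance showed no contact, and the weights and pad look unmoved.

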